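Feed a vial rack past the stop gate of a reader

ROBOT

A 6-joint arm with a two-finger parallel gripper is mounted at the origin on the work surface; the furniture and walls round the work are solid. World frame = base frame: x ahead of the robot, y to its left, z up, the work surface at z = 0. Lengths are in m, angles in rad, forces in N, time in s.
With the tool pointing down it reaches from about 0.425 to 0.925 m from the base axis. Payload 12.5 kg.
Tool frame: the origin (TCP) lies between the finger pads; the fingertips stand 14 mm ahead of it and the grasp point (between the pads) lies 5 mm behind it; z points along the fingers, y is the line along which they close (so a half turn about z gives the same grasp; the last joint's range is limited). The gripper opens to 85 mm and grips with 20 to 120 N. Pads are 22 mm wide; open, the fingers measure 114 mm over their backs; the gripper's body (76 mm by 85 mm) begins 54 mm behind the grasp point. The pads swing forward as they close: fully open they stand 13 mm farther back than shut.
Start: joints at [-1.271, 0.491, 1.559, -0, 1.092, -0.106], TCP at [0.247, -0.574, 0.212] pointing down, gripper open.
Joint ranges: [-3.1, 3.1], [-0.84, 2.19], [0.05, 2.79], [-1.13, 4.28], [0.06, 2.93], [-2.69, 2.69]. Speed limits (rad/s): [2.22, 2.22, 2.79, 3.14, 3.14, 3.14].

INTERFACE

Orientations are given as a 3x3 rotation matrix whose columns are the frame's x, y, z axes.
In Python, from bench import telemetry, get_image, camera_info, ctrl, nets gives the robot as it stands.
- The arm moves only by the tool send_rows, never from a script. Its argument "steps" is a list of rows, each a list of 7 numbers: the turn, a rotation vector about the tool's x, y, z in degrees, then the shift along the tool's x, y, z in m, then the opening in per cent of the stroke, from 0 (shut) to 100 (fully open). A call has 1 to 20 rows; each row shifts and turns the commanded pose from where the row before left it, along the tool's axes as they then stand; what a row does not reach is not made up. A row lasts 1/12 s, in which the tool goes at most 41.7 mm and 7.16 degrees, less where a joint would pass 70% of its speed; a pose out of reach is approached as far as the arm can. A call is refused whole if a number of a shift passes 0.0417 or a number of a turn 7.16, either way. A call with a gripper value outside its range is refused whole. The fingers move at their own pace and stop on an object; "newtons" is the grip in N (left out, the last holds). Time passes only in rows, so rows that do not move let the fingers close. It gives the time, the measured TCP pose, the force, the opening and the grip force at its end, in the units of the state.
- telemetry.observe(): the state, without advancing time (a new reading comes with each control period).
- get_image(name): name is "scene" or "side" or "wrist"; returns the picture (480x640x3 uint8, red, green, blue); there is no depth.
- camera_info(name): a dict with "fx", "fy", "cx", "cy" (pixels), "eye" and "rotation" of the camera in the world; the wrist camera has in their place "hand_eye" (4x4, takes a point from camera to tool coordinates, whose origin is the TCP and whose axes are the flange's). Camera axes: x right, y down, z forward; pixel columns grow to the right and rows downward; lengths in m; the calibration is good to about 2 mm. A picture is of the moment at which its call begins: read the wrist's pose just before it. camera_info takes no time and is no camera call.
- ctrl.close_job(): hands the job in; it is judged then, once.
Trained networks look in the newest picture that a camera, given by its name, has taken for a name from the list of things; names that differ only in an ending like _2 or _b are one class to them, and where a whole thing is asked for, a point or a joint stands for the part that bears it (a point fixed in the world has none). Each returns a list of dicts, best first, with "conf" (0 to 1); they miss things now and then, are a little off and sometimes report something else, mostly with a low value. They report only what shows in the picture. A call takes as long as a camera call.
- nets.recognise(camera, name): "bbox" ([centre column, centre row, width, height] in pixels, round what is visible of it).
- nets.landmark_of(camera, name): "at" ([row, column] in pixels: a listed point, or the origin of a listed thing).
The state is a dict: "clock": time; "q": joint angles; "qvel": joint speeds; "effort": joint torques, N m; "tool_pos": TCP position; "orientation": TCP orientation; "ft_force": force on the tool from outside, world axes, zero at the start; "ft_torque": the same for the moment, N m; "finger_gap": finger opening in m; "finger_force": force on a finger pad.
Only numpy, scipy, OpenCV 4.12 (cv2) and the standard library are available. Lean on these libraries where they do the work, as an engineer would, in place of code of your own. Each camera call takes 0.05 s, during which the arm holds its last target. There are 200 camera calls.

TASK

Feed the vial rack into the reader: push the gate's long finger strip down with one fingertip so that the gate lifts, and keep it held down while another finger, behind the rack's push plate, pushes the rack along the lane under the raised gate until it sits home against the end stop. Then let the strip come up so that the gate drops shut in the gap between the vials and the push plate, and move clear. Grip and lift nothing, do not let the gate down while the vials are still passing nor let it strike the rack or the vials, and leave the other things on the bench where they stand.

Things in the scene. Friction and masses are not known exactly. Their poses are not given: they have to be found in the camera images.
- lane: fixed aluminium feed channel on the bench, y from -272 mm to the end stop at +130, 40 mm wide inside; two walls 4 mm thick, top 20 mm above the bench; floor 6 mm above it. Origin on the bench under the gate, on the centre line; +y is the feed direction (roughly the robot's left), +x points across, away from the robot. Over y 30 to 122 mm stands the white reader head, 104 mm high: keep out of it
- shaft_axis (a point): middle of the gate's shaft, a level steel rod 10 mm thick along the lane's y, beside the channel on the side away from the robot: axis 34 mm from the lane's centre line, 60 mm above the bench. It turns in two black bearing blocks 16 mm wide and 69 mm high, at y = -266 and -30 mm of the lane. A finger on the strip and one in the lane pass either side of it
- gate_line (a point): point on the lane floor (6 mm above the bench) on the centre line under the gate blade; axes as the lane's. The steel blade is 4 mm thick and swings in the plane y = 0 of this point; shut, its lower edge is 15 mm above the lane floor: it stops the rack's block but leaves room for the rack's flat tongue. The raised blade reaches 115 to 130 mm above the bench
- home_stop (a point): point on the lane floor, on the centre line, at the face of the end stop, 130 mm past the gate; axes as the lane's. The rack is home when the front face of its block is here
- gate (a joint): angle of the hinged gate in rad: 0 shut, growing as it lifts, end of travel 1.5. From 1.05 on the blade clears the vials; 1.15 to 1.4 is a good height to hold it. A spring shuts it as soon as it is let go: the strip pushes back with 2 to 7 N. The rack cannot push it open
- bar_mid (a point): middle of the finger strip: flat steel 5 mm thick, 220 mm long (lane y -258 to -38), parallel to the shaft on the side away from the robot, in a plane through the shaft axis, 24 to 56 mm from that axis (this point at 40). Gate shut, it slopes up away from the shaft at 0.66 rad: point 85 mm above the bench, 65 mm from the lane's centre line. At gate 1.2 it slopes down by 0.54 rad: point 40 mm up, 68 mm out
- rack: the loose vial rack in the lane, about 0.4 kg with its four vials. Origin under the middle of its front face; +y forward, z up. A grey block 36 mm wide, 30 mm high, y 0 to -120 mm, with the vials in one file (caps 52 mm above its underside); then a flat steel tongue 4 mm thick to y = -180; then an upright steel push plate, y -180 to -184, 36 mm wide, 64 mm high, standing above the walls
- rack_nose (a point): middle of the lower edge of the rack's front face (equal to the rack's origin); axes as the rack's. With the rack home the block's rear is 10 mm past the gate and the push plate 50 mm before it, so the gate drops into the 60 mm gap between them
- push_face (a point): middle of the rear face of the push plate, 45 mm above the rack's underside (51 mm above the bench); the place to push, along the rack's +y. From it to the middle of the finger strip is 65 to 74 mm across the lane
- vial0: one of the four capped vials in the rack, 22 mm thick, 48 mm high, its foot 4 mm above the rack's underside; origin at its foot; only to stay in the rack
- vial1: one of the four capped vials in the rack, 22 mm thick, 48 mm high, its foot 4 mm above the rack's underside; origin at its foot; only to stay in the rack
- vial2: one of the four capped vials in the rack, 22 mm thick, 48 mm high, its foot 4 mm above the rack's underside; origin at its foot; only to stay in the rack
- vial3: one of the four capped vials in the rack, 22 mm thick, 48 mm high, its foot 4 mm above the rack's underside; origin at its foot; only to stay in the rack
- wash_bottle: squeeze wash bottle with a bent spout, 214 mm high, at the back; leave alone
- beaker: empty glass beaker, 73 mm wide, 94 mm high, at the back; leave alone
- amber: brown glass bottle with a black cap, 58 mm wide, 115 mm high, beyond the lane; leave alone
- tape_roll: flat roll of tape, 77 mm wide, 19 mm high, beyond the lane; leave alone

How it is judged:
On the way, in this order (a step that is already met when the one before it is completed fails the run):
1. a finger pushes the strip down and the gate stands lifted while the rack is still in front of it (value of joint gate above 1 rad and contact force between the fingers and gate above 0.5 N and y of rack_nose in the frame of gate_line below 0.01 m), for 0.2 s.
2. the rack's middle passes under the gate, a finger still holding the gate up (y of rack_nose in the frame of gate_line above 0.06 m and value of joint gate above 0.98 rad and contact force between the fingers and gate above 0.5 N), for 0.05 s.
3. the rack sits home against the end stop, the gate still held up by a finger (y of rack_nose in the frame of home_stop above -0.005 m and x of rack_nose in the frame of home_stop between -0.006 and 0.006 m and angle between rack's own z axis and vertical below 0.06 rad and z of rack_nose in the frame of home_stop below 0.004 m and value of joint gate above 0.98 rad and contact force between the fingers and gate above 0.5 N), for 0.1 s.
At the end, for the whole second after the job is handed in: the rack stands flat in the lane with its front face within 5 mm of the end stop, all four vials upright and seated in it, the gate shut (below 0.06 rad) in the gap behind the vials, everything at rest (y of rack_nose in the frame of home_stop above -0.005 m and x of rack_nose in the frame of home_stop between -0.006 and 0.006 m and angle between rack's own z axis and vertical below 0.06 rad and z of rack_nose in the frame of home_stop below 0.004 m and angle between each of vial0, vial1, vial2, vial3's own z axis and vertical below 0.15 rad and z of each of vial0, vial1, vial2, vial3 in the frame of rack below 0.01 m and value of joint gate below 0.06 rad and linear speed of rack below 0.01 m/s); the robot touches nothing.
It fails at once if the gate was let down while the vials were passing under it (y of rack_nose in the frame of gate_line between 0.006 and 0.118 m and value of joint gate below 0.9 rad).
It fails at once if the gate struck the rack or a vial, or the rack was rammed against it (contact force between gate and rack above 5 N or contact force between gate and vial0 above 2 N or contact force between gate and vial1 above 2 N or contact force between gate and vial2 above 2 N or contact force between gate and vial3 above 2 N).
It fails at once if the rack was lifted or tipped (z of rack_nose in the frame of gate_line above 0.012 m or z of push_face in the frame of gate_line above 0.057 m or angle between rack's own z axis and vertical above 0.15 rad).
It fails at once if a vial left its place (z of any of vial0, vial1, vial2, vial3 in the frame of rack above 0.02 m or angle between any of vial0, vial1, vial2, vial3's own z axis and vertical above 0.35 rad).
It fails at once if something else on the bench was knocked or moved (distance of any of wash_bottle, beaker, amber, tape_roll from where it was at the start of the episode above 0.02 m).
It also fails if it takes over 45 s, if anything falls off the work surface, if the arm or the gripper's body presses on something with over 40 N, if the wrist force passes 120 N, or if a joint passes its speed limit or range.

## Working session

There is one attempt and no reset: what is moved stays moved. The work goes in short steps, Python scripts to look and compute and a tool call to move; the robot and the scene stay as the last step left them, time stands still between calls to the robot, and variables do not carry over. Pictures are saved under pics/ and viewed, at most 10 in all, crops included, and the job is handed in when it is done.

Besides the shell and the picture viewer there is one more tool, called after "Call:" as a command line: name --pt "numbers of a row" for each row, then --argument value for the rest. send_rows: Moves the arm, as the interface text tells. Its arguments: {"type":"object","properties":{"steps":{"type":"array"},"newtons":{"type":"number"}},"required":["steps"]}

```bash
mkdir -p pics; cat > h.py <<'E'
import numpy as np, cv2
from bench import telemetry, get_image, camera_info, ctrl, nets
def cam(name):
    c=camera_info(name)
    if 'eye' in c: return c,np.array(c['eye']),np.array(c['rotation'])
    s=telemetry.observe(); H=np.array(c['hand_eye']); R=np.array(s['orientation']); p=np.array(s['tool_pos'])
    return c,p+R@H[:3,3],R@H[:3,:3]
def ray(name,row,col):
    c,e,R=cam(name); d=R@np.array([(col-c['cx'])/c['fx'],(row-c['cy'])/c['fy'],1]); return e,d
def onz(name,row,col,z):
    e,d=ray(name,row,col); return e+d*(z-e[2])/d[2]
def proj(name,P):
    c,e,R=cam(name); q=R.T@(np.array(P)-e); return c['cx']+c['fx']*q[0]/q[2], c['cy']+c['fy']*q[1]/q[2]
E
python3 - <<'E'
from h import *
for n in ['scene','side']:
    im=get_image(n); cv2.imwrite(f'pics/{n}0.png',im[:,:,::-1])
    c,e,R=cam(n); print(n,e.round(3),R.round(2).tolist(),c['fx'])
    for t in ['shaft_axis','gate_line','home_stop','bar_mid','rack_nose','push_face']:
        z={'shaft_axis':.06,'gate_line':.006,'home_stop':.006,'bar_mid':.085,'rack_nose':.006,'push_face':.051}[t]
        for d in nets.landmark_of(n,t)[:2]:
            print(n,t,np.round(d['at'],1),round(d['conf'],2),onz(n,*d['at'],z).round(4))
s=telemetry.observe();print(s['clock'],s['finger_gap'],np.round(s['orientation'],3).tolist())
E
```

```text
scene [-0.106  0.467  0.55 ] [[-0.58, -0.4, 0.71], [-0.81, 0.26, -0.52], [0.02, -0.88, -0.47]] 601.2479632759737
scene shaft_axis [258.9 401.5] 0.83 [ 0.5021 -0.141   0.06  ]
scene shaft_axis [277.4 219.4] 0.45 [0.6145 0.1311 0.06  ]
scene home_stop [366.  269.3] 0.79 [0.4512 0.1423 0.006 ]
scene bar_mid [239.5 383.9] 0.86 [ 0.5344 -0.1288  0.085 ]
scene bar_mid [320.6 359.1] 0.19 [0.3818 0.0457 0.085 ]
scene rack_nose [321.3 352.4] 0.91 [ 0.4689 -0.0162  0.006 ]
scene rack_nose [240.8 353.3] 0.6 [ 0.6714 -0.1775  0.006 ]
side [-0.22  -0.151  0.772] [[0.12, -0.65, 0.75], [-0.99, -0.09, 0.08], [0.01, -0.76, -0.65]] 567.4220088756431
side shaft_axis [276.9 351.4] 0.63 [ 0.5104 -0.1464  0.06  ]
side bar_mid [253.7 346.2] 0.93 [ 0.5432 -0.1333  0.085 ]
side rack_nose [255.1 344.7] 0.61 [ 0.6264 -0.1286  0.006 ]
side push_face [309. 324.] 0.65 [ 0.4354 -0.1051  0.051 ]
side push_face [297.5 383.3] 0.61 [ 0.476 -0.205  0.051]
0.7 0.08567245060334723 [[0.919, 0.395, 0.0], [0.395, -0.919, -0.0], [-0.0, 0.0, -1.0]]
```

View pics/scene0.png

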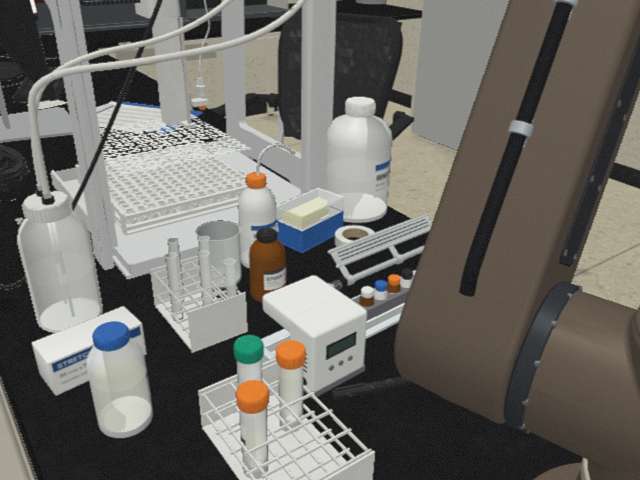

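View pics/side0.png

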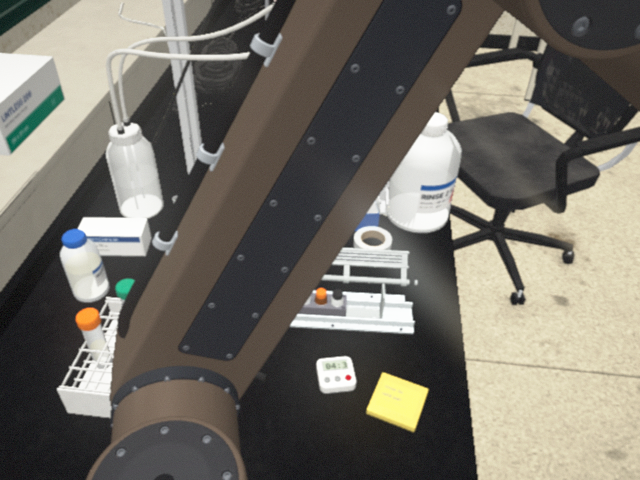

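The scene view shows the reader head at (315,320), the vials at (365-405,290), and the strip running from (335,265) to (430,235). In the side view the push plate is at (384,300) and the near lane end at (413,330). The arm hides the rest, so I'll move over the lane and use the wrist camera.

Call:
send_rows --pt "0 0 0 0.0265 -0.0213 -0.01 100" --pt "0 0 0 0.0265 -0.0213 -0.01 100" --pt "0 0 0 0.0265 -0.0213 -0.01 100" --pt "0 0 0 0.0265 -0.0213 -0.01 100" --pt "0 0 0 0.0265 -0.0213 -0.01 100" --pt "0 0 0 0.0265 -0.0213 -0.01 100" --pt "0 0 0 0.0265 -0.0213 -0.01 100" --pt "0 0 0 0.0265 -0.0213 -0.01 100" --pt "0 0 0 0.0265 -0.0213 -0.01 100" --pt "0 0 0 0.0265 -0.0213 -0.01 100" --pt "0 0 0 0.0265 -0.0213 -0.01 100" --pt "0 0 -6.7 0.0265 -0.0213 -0.01 100" --pt "0 0 -6.7 0 0 0 100" --pt "0 0 -6.7 0 0 0 100" --pt "0 0 -6.7 0 0 0 100" --pt "0 0 -6.7 0 0 0 100" --pt "0 0 -6.7 0 0 0 100" --pt "0 0 -6.7 0 0 0 100" --pt "0 0 -6.7 0 0 0 100" --pt "0 0 -6.7 0 0 0 100"

```text
clock: 2.37
tool_pos: [0.438, -0.2138, 0.3319]
orientation: [[0.107, 0.994, 0.0], [0.994, -0.107, -0.0], [-0.0, 0.0, -1.0]]
ft_force: [-0.2, -0.3, -0.4]
finger_gap: 0.0851
finger_force: 0.0
```

```bash
cat > look.py <<'E'
from h import *
import sys
s=telemetry.observe();print(s['clock'],np.round(s['tool_pos'],4),np.round(s['orientation'],3).tolist(),np.round(s['q'],2),np.round(s['ft_force'],2),s['finger_gap'])
for n in sys.argv[2:]:
    im=get_image(n); cv2.imwrite(f'pics/{n}{sys.argv[1]}.png',im[:,:,::-1])
    for t in ['shaft_axis','gate_line','home_stop','bar_mid','rack_nose','push_face']:
        z={'shaft_axis':.06,'gate_line':.006,'home_stop':.006,'bar_mid':.085,'rack_nose':.006,'push_face':.051}[t]
        for d in nets.landmark_of(n,t)[:1]:
            print(n,t,np.round(d['at'],1),round(d['conf'],2),onz(n,*d['at'],z).round(4))
E
python3 look.py 1 wrist scene side
```

```text
2.3667 [ 0.438  -0.2138  0.3319] [[0.107, 0.994, 0.0], [0.994, -0.107, -0.0], [-0.0, 0.0, -1.0]] [-0.59  0.18  1.7  -0.    1.26 -0.48] [-0.16 -0.33 -0.44] 0.08508331086534293
wrist shaft_axis [121.7 400.5] 0.71 [ 0.5434 -0.131   0.06  ]
wrist gate_line [ 14.1 322.6] 0.86 [0.4644 0.0105 0.006 ]
wrist home_stop [ 20.6 321.9] 0.17 [0.4629 0.0034 0.006 ]
wrist bar_mid [122.4 402.1] 0.6 [ 0.5401 -0.1334  0.085 ]
wrist rack_nose [ 40.7 327.9] 0.73 [ 0.4678 -0.0201  0.006 ]
wrist push_face [189.7 349.4] 0.95 [ 0.4747 -0.2083  0.051 ]
scene shaft_axis [257.7 401.7] 0.88 [ 0.5049 -0.1439  0.06  ]
scene home_stop [291.6 268.5] 0.74 [0.6102 0.0475 0.006 ]
scene bar_mid [239.4 385.3] 0.9 [ 0.5334 -0.1309  0.085 ]
scene rack_nose [319.6 357.8] 0.8 [ 0.4677 -0.0258  0.006 ]
scene push_face [241.7 356.5] 0.65 [ 0.6014 -0.1269  0.051 ]
side shaft_axis [277.1 348.6] 0.69 [ 0.5093 -0.1415  0.06  ]
side gate_line [310.1 257.8] 0.7 [0.4577 0.016  0.006 ]
side home_stop [302.6 194.1] 0.67 [0.4603 0.1346 0.006 ]
side bar_mid [255. 345.] 0.71 [ 0.5394 -0.1314  0.085 ]
side rack_nose [309.7 277.5] 0.81 [ 0.4634 -0.019   0.006 ]
side push_face [296.9 380.8] 0.96 [ 0.4768 -0.2006  0.051 ]
```

View pics/wrist1.png

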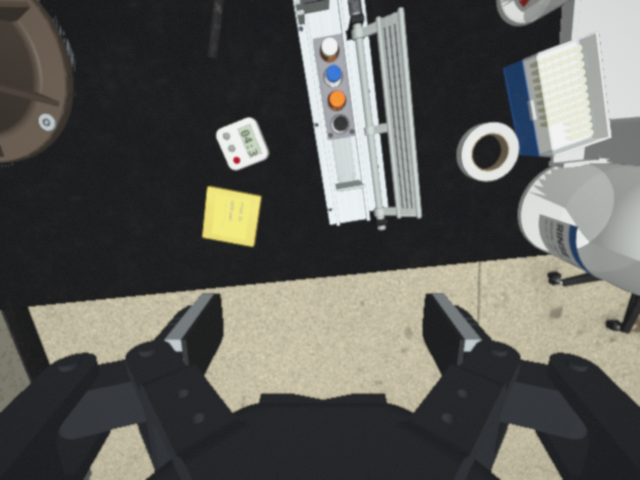

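View pics/side1.png

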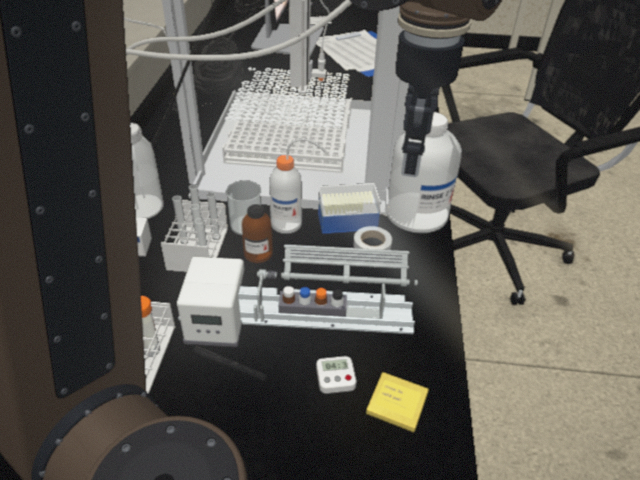

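The wrist view shows the push plate at (348,184), the vials at (330-340,48-122), the near lane end at (331-368,222), and the strip from (400,10) to (410,215). The side view shows the shut gate at (263,290). Next I fit the lane pose.

```bash
cat > fit.py <<'E'
from h import *
from scipy.optimize import least_squares
# (cam, lane point or rack-relative flag, row, col, sigma)
L=[('wrist',(0,0,6),0,14.1,322.6),('wrist',(65,-148,85),0,122.4,402.1),('wrist',(0,0,6),1,40.7,327.9),('wrist',(0,-184,51),1,189.7,349.4),
('scene',(65,-148,85),0,239.4,385.3),('scene',(0,0,6),1,319.6,357.8),
('side',(0,0,6),0,310.1,257.8),('side',(0,130,6),0,302.6,194.1),('side',(65,-148,85),0,255,345),('side',(0,0,6),1,309.7,277.5),('side',(0,-184,51),1,296.9,380.8),
('wrist',(-24,-272,20),0,224,331)]
C={n:cam(n) for n in ['wrist','scene','side']}
def W(p,l,r):
    x,y,z=l; y=y+(p[3]*1000 if r else 0); c,s=np.cos(p[2]),np.sin(p[2])
    return np.array([p[0]+(c*x-s*y)/1e3,p[1]+(s*x+c*y)/1e3,z/1e3])
def res(p):
    o=[]
    for n,l,r,row,col in L:
        c,e,R=C[n]; q=R.T@(W(p,l,r)-e); o+=[c['cx']+c['fx']*q[0]/q[2]-col,c['cy']+c['fy']*q[1]/q[2]-row]
    return np.array(o)
f=least_squares(res,[.46,.01,0.05,-.03],loss='soft_l1',f_scale=2,x_scale=[.1,.1,.1,.1]); print(f.x.round(4))
for a,b in zip(L,f.fun.reshape(-1,2)): print(a[:3],b.round(1))
E
python3 fit.py
python3 - <<'E'
import cv2
im=cv2.imread('pics/wrist1.png')[0:240,280:440]
cv2.imwrite('pics/w1c.png',cv2.resize(im,None,fx=2.5,fy=2.5,interpolation=cv2.INTER_CUBIC))
E
```

```text
[ 0.4645  0.012   0.0457 -0.0331]
('wrist', (0, 0, 6), 0) [ 0.5 -1.4]
('wrist', (65, -148, 85), 0) [-3.1  0.3]
('wrist', (0, 0, 6), 1) [-0.8  1. ]
('wrist', (0, -184, 51), 1) [-0.4 -2.5]
('scene', (65, -148, 85), 0) [-0.2 -1. ]
('scene', (0, 0, 6), 1) [-1.8  1.6]
('side', (0, 0, 6), 0) [ 2.9 -2.6]
('side', (0, 130, 6), 0) [-4.2  0.3]
('side', (65, -148, 85), 0) [0.7 1.3]
('side', (0, 0, 6), 1) [ 1.3 -1. ]
('side', (0, -184, 51), 1) [2.4 1.2]
('wrist', (-24, -272, 20), 0) [5.1 0.5]
```

View pics/w1c.png

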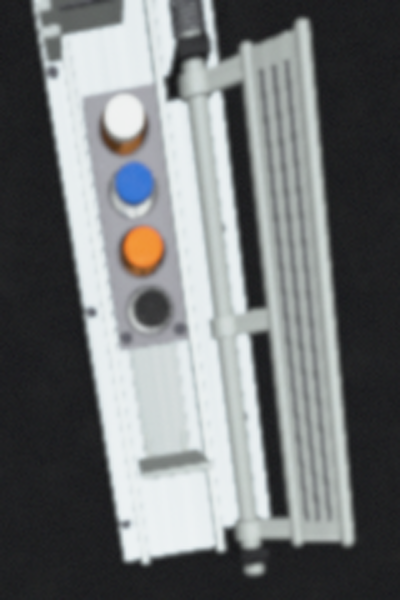

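The crop shows a base flange outside the walls. The wall tops end at about (339,225) and (369,221) in full-picture pixels. I refit with those, and work out the move.

```bash
sed -i "s/^('wrist',(-24,-272,20),0,224,331)\]/('wrist',(-22,-272,20),0,225,339),('wrist',(22,-272,20),0,221,369)]/" fit.py
cat >> fit.py <<'E'
s=telemetry.observe();R=np.array(s['orientation']);t=W(f.x,(34,-236,0),0);print('target',t,'tool shift',(R.T@(t-s['tool_pos'])).round(4),'turn',np.degrees(f.x[2]-np.arctan2(R[1,1],R[0,1])))
E
python3 fit.py
```

```text
[ 0.4643  0.0109  0.0542 -0.0319]
('wrist', (0, 0, 6), 0) [ 0.4 -0.4]
('wrist', (65, -148, 85), 0) [-2.2  0.6]
('wrist', (0, 0, 6), 1) [-0.8  0.9]
('wrist', (0, -184, 51), 1) [ 0.8 -2.8]
('scene', (65, -148, 85), 0) [-0.4 -1.3]
('scene', (0, 0, 6), 1) [-1.8  1.6]
('side', (0, 0, 6), 0) [ 3.5 -2.4]
('side', (0, 130, 6), 0) [-3.8  0.9]
('side', (65, -148, 85), 0) [1.  0.9]
('side', (0, 0, 6), 1) [ 1.3 -1. ]
('side', (0, -184, 51), 1) [2.3 0.6]
('wrist', (-22, -272, 20), 0) [ 0.  -0.1]
('wrist', (22, -272, 20), 0) [ 0.1 -1. ]
target [ 0.51105054 -0.2228957   0.        ] tool shift [-0.0007  0.0736  0.3318] turn 9.555986544850157
```

Call:
send_rows --pt "0 0 0 0 0.0123 0.03 65" --pt "0 0 0 0 0.0123 0.03 65" --pt "0 0 0 0 0.0123 0.03 65" --pt "0 0 0 0 0.0123 0.03 65" --pt "0 0 0 0 0.0123 0.03 65" --pt "0 0 0 0 0.0123 0.03 65" --pt "0 0 -4.8 0 0 0 65" --pt "0 0 -4.8 0 0 0 65" --pt "0 0 0 0 0 0 65" --pt "0 0 0 0 0 0 65"

```text
clock: 4.25
tool_pos: [0.5115, -0.2222, 0.1518]
orientation: [[-0.052, 0.999, 0.0], [0.999, 0.052, -0.0], [-0.0, 0.0, -1.0]]
ft_force: [-0.4, 1.2, -0.3]
finger_gap: 0.0554
finger_force: 0.0
```

```bash
python3 look.py 2 wrist side; python3 - <<'E'
from h import *
a=cv2.imread('pics/wrist2.png');b=cv2.imread('pics/side2.png')[180:400,220:500]
cv2.imwrite('pics/c2.png',np.vstack([a[:,:],np.zeros((0,640,3),np.uint8)]));cv2.imwrite('pics/s2.png',cv2.resize(b,None,fx=2.5,fy=2.5))
for P in [(0,-216,51),(0,-216,70),(53,-236,75),(78,-236,94),(78,-258,94)]:
    x,y,z=P;c,s=np.cos(.0542),np.sin(.0542);w=[.4643+(c*x-s*y)/1e3,.0109+(s*x+c*y)/1e3,z/1e3];print(P,np.round(proj('wrist',w)),np.round(proj('side',w)))
E
```

```text
4.25 [ 0.5115 -0.2222  0.1518] [[-0.052, 0.999, 0.0], [0.999, 0.052, -0.0], [-0.0, 0.0, -1.0]] [-0.53  0.47  1.79 -0.    0.88 -0.58] [-0.39  1.17 -0.35] 0.055358869817109524
wrist shaft_axis [124.2 319.2] 0.73 [ 0.5052 -0.1402  0.06  ]
wrist bar_mid [110.6 367.5] 0.62 [ 0.5358 -0.1315  0.085 ]
wrist push_face [209.4 275.6] 0.63 [ 0.4736 -0.2059  0.051 ]
side shaft_axis [279.6 350. ] 0.86 [ 0.5033 -0.1444  0.06  ]
side gate_line [311.7 258.3] 0.86 [0.4541 0.0144 0.006 ]
side rack_nose [311.7 277. ] 0.68 [ 0.4585 -0.0189  0.006 ]
side push_face [296.4 383.5] 0.97 [ 0.4787 -0.2053  0.051 ]
(0, -216, 51) [279. 208.] [383. 297.]
(0, -216, 70) [276. 213.] [384. 290.]
(53, -236, 75) [347. 241.] [395. 267.]
(78, -236, 94) [385. 249.] [395. 250.]
(78, -258, 94) [384. 279.] [408. 251.]
```

View pics/wrist2.png

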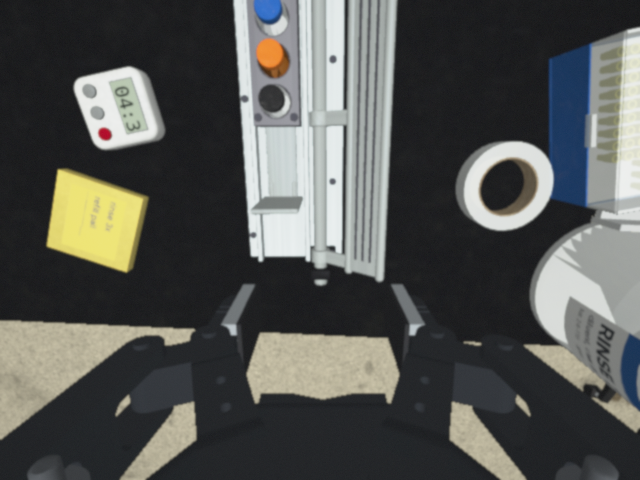

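View pics/s2.png

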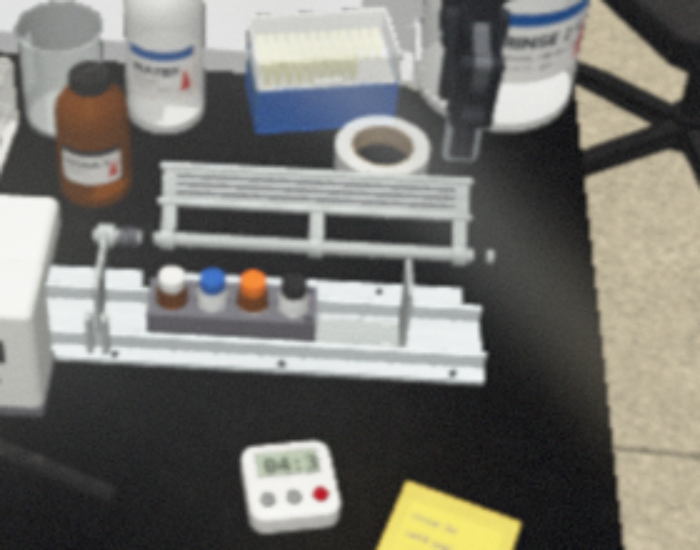

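The wrist view agrees with the model: strip end at (382,280), push plate at (277,205), fingertips straddling the shaft. I'll descend onto the strip.

Call:
send_rows --pt "0 0 0 0 0 0.012 65" --pt "0 0 0 0 0 0.012 65" --pt "0 0 0 0 0 0.012 65" --pt "0 0 0 0 0 0.008 65" --pt "0 0 0 0 0 0.008 65" --pt "0 0 0 0 0 0.008 65" --pt "0 0 0 0 0 0.008 65" --pt "0 0 0 0 0 0.008 65" --pt "0 0 0 0 0 0.008 65" --pt "0 0 0 0 0 0 65" --pt "0 0 0 0 0 0 65"

```text
clock: 5.87
tool_pos: [0.5111, -0.2221, 0.0674]
orientation: [[-0.055, 0.998, -0.001], [0.998, 0.055, 0.0], [0.0, -0.001, -1.0]]
ft_force: [0.2, -0.8, 0.6]
finger_gap: 0.0553
finger_force: 0.0
```

```bash
python3 look.py 3 side; python3 - <<'E'
from h import *
b=cv2.imread('pics/side3.png')[180:360,220:460]
cv2.imwrite('pics/s3.png',cv2.resize(b,None,fx=3,fy=3))
E
```

```text
5.8667 [ 0.5111 -0.2221  0.0674] [[-0.055, 0.998, -0.001], [0.998, 0.055, 0.0], [0.0, -0.001, -1.0]] [-0.53  0.59  1.86 -0.    0.69 -0.58] [ 0.17 -0.8   0.58] 0.05526311630474529
side shaft_axis [280.9 348.4] 0.67 [ 0.4996 -0.1418  0.06  ]
side gate_line [307.6 256.9] 0.57 [0.4635 0.0188 0.006 ]
side home_stop [302.  189.5] 0.85 [0.4607 0.1433 0.006 ]
side bar_mid [256.2 346. ] 0.72 [ 0.5365 -0.1334  0.085 ]
side rack_nose [309.3 277.8] 0.73 [ 0.4644 -0.0194  0.006 ]
side push_face [296.7 385.6] 0.76 [ 0.4784 -0.209   0.051 ]
```

View pics/s3.png

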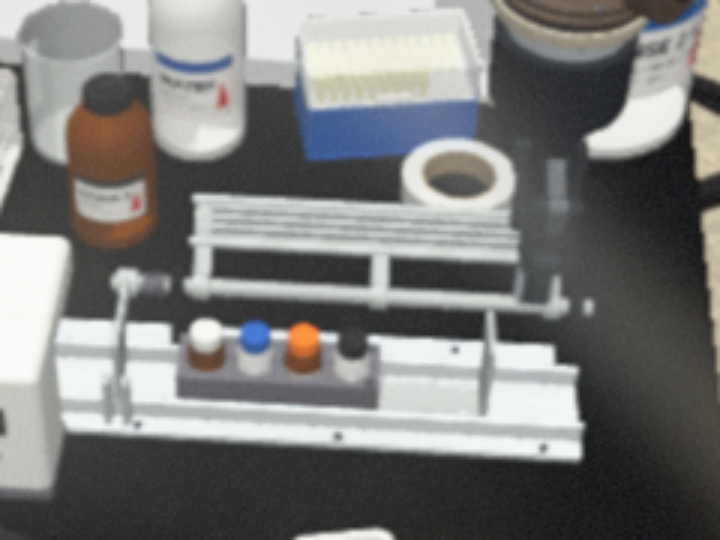

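```bash
python3 - <<'E'
from h import *
for P in [(0,-236,53),(0,-236,60),(-4,-236,53),(6,-225,55),(6,-247,55),(68,-236,53),(68,-236,60),(61,-225,55),(76,-236,57),(85,-236,57),(34,-236,60),(0,-216,70),(78,-258,94)]:
    x,y,z=P;c,s=np.cos(.0542),np.sin(.0542);w=[.4643+(c*x-s*y)/1e3,.0109+(s*x+c*y)/1e3,z/1e3];print(P,((np.array(proj('side',w))-[220,180])*3).round())
im=get_image('wrist');cv2.imwrite('pics/wrist3.png',im[:,:,::-1])
E
```

```text
(0, -236, 53) [524. 352.]
(0, -236, 60) [526. 344.]
(-4, -236, 53) [525. 357.]
(6, -225, 55) [505. 341.]
(6, -247, 55) [543. 343.]
(68, -236, 53) [519. 271.]
(68, -236, 60) [520. 263.]
(61, -225, 55) [502. 276.]
(76, -236, 57) [519. 257.]
(85, -236, 57) [519. 247.]
(34, -236, 60) [523. 302.]
(0, -216, 70) [493. 330.]
(78, -258, 94) [563. 212.]
```

View pics/wrist3.png

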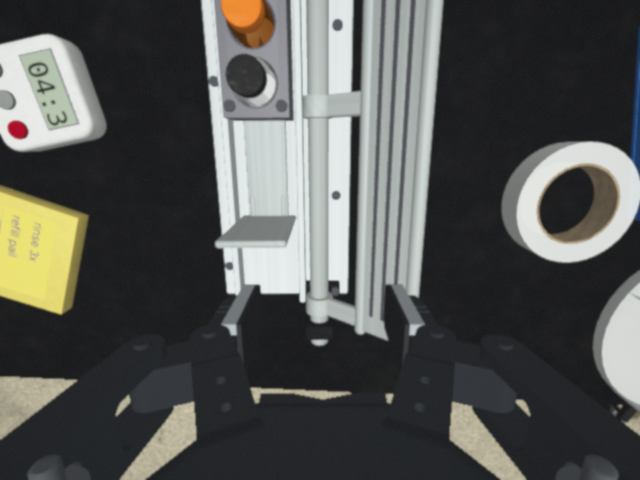

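```bash
python3 - <<'E'
from h import *
print(camera_info('wrist'))
c,s=np.cos(.0542),np.sin(.0542)
for z in [.053,.07,.09,.1]:
  for col in (247,258,388,398):
    w=onz('wrist',287,col,z);d=w[:2]-[.4643,.0109];print(z,col,((d@[c,s])*1e3).round(1),((d@[-s,c])*1e3).round(1))
for P in [(0,-216,70),(18,-216,70),(-18,-216,70),(78,-258,94),(53,-258,75)]:
    x,y,z=P;w=[.4643+(c*x-s*y)/1e3,.0109+(s*x+c*y)/1e3,z/1e3];print(P,np.round(proj('wrist',w)))
E
```

```text
{'fx': 336.4416574721998, 'fy': 336.4416574721998, 'cx': 322.50887472601676, 'cy': 238.57120353761138, 'hand_eye': array([[ 7.49583507e-04, -9.61238921e-01, -2.75715749e-01,
         6.99239960e-02],
       [ 9.99999677e-01,  8.00125971e-04, -7.08300486e-05,
         4.76865539e-04],
       [ 2.88691931e-04, -2.75715607e-01,  9.61239211e-01,
        -1.62680512e-01],
       [ 0.00000000e+00,  0.00000000e+00,  0.00000000e+00,
         1.00000000e+00]])}
0.053 247 -8.3 -245.4
0.053 258 -2.0 -245.3
0.053 388 72.5 -245.2
0.053 398 78.2 -245.2
0.07 247 -4.2 -237.7
0.07 258 1.5 -237.7
0.07 388 68.9 -237.6
0.07 398 74.1 -237.6
0.09 247 0.7 -228.7
0.09 258 5.7 -228.7
0.09 388 64.7 -228.6
0.09 398 69.2 -228.6
0.1 247 3.1 -224.2
0.1 258 7.7 -224.2
0.1 388 62.5 -224.1
0.1 398 66.8 -224.1
(0, -216, 70) [253. 247.]
(18, -216, 70) [289. 247.]
(-18, -216, 70) [217. 247.]
(78, -258, 94) [415. 349.]
(53, -258, 75) [357. 327.]
```

The fingertips appear in the wrist view at (258,287) and (388,287), which puts them at z≈0.095, only just above the strip. They stand farther back than nominal. I'll go down in small steps, watching the force.

Call:
send_rows --pt "0 0 0 0 0 0.003 65" --pt "0 0 0 0 0 0.003 65" --pt "0 0 0 0 0 0 65"

```text
clock: 6.52
tool_pos: [0.5113, -0.2221, 0.0613]
orientation: [[-0.055, 0.998, -0.0], [0.998, 0.055, 0.0], [0.0, -0.0, -1.0]]
ft_force: [-0.9, -0.2, 1.9]
finger_gap: 0.0556
finger_force: 0.6
```

Call:
send_rows --pt "0 0 0 0 0 0.003 65" --pt "0 0 0 0 0 0.003 65" --pt "0 0 0 0 0 0 65"

```text
clock: 6.77
tool_pos: [0.5112, -0.2221, 0.0552]
orientation: [[-0.055, 0.998, -0.0], [0.998, 0.055, 0.0], [0.0, -0.0, -1.0]]
ft_force: [-0.2, -0.6, 1.8]
finger_gap: 0.0556
finger_force: 0.7
```

```bash
cat > g.py <<'E'
from h import *
im=get_image('side');np.save('pics/last.npy',im)
s=telemetry.observe();print(s['clock'],np.round(s['tool_pos'],4),np.round(s['ft_force'],2),np.round(s['ft_torque'],2))
c,sn=np.cos(.0542),np.sin(.0542)
for t in ['bar_mid','push_face','rack_nose']:
    for d in nets.landmark_of('side',t)[:1]: print(t,np.round(d['at'],1),round(d['conf'],2))
for g in [0,.2,.4,.6,.8,1,1.1,1.2,1.3,1.4]:
    a=.66-g;x,y,z=34+40*np.cos(a),-148,60+40*np.sin(a);w=[.4643+(c*x-sn*y)/1e3,.0109+(sn*x+c*y)/1e3,z/1e3];q=proj('side',w);print(g,round(q[1],1),round(q[0],1),end=' | ')
E
python3 g.py
```

```text
6.8167 [ 0.5112 -0.2221  0.0554] [-0.02 -0.64  1.51] [-0.09  0.02  0.03]
bar_mid [258.2 343.9] 0.73
push_face [294.3 379.5] 0.97
rack_nose [309.2 277.8] 0.97
0 255.9 346.0 | 0.2 257.1 345.8 | 0.4 259.1 345.6 | 0.6 261.7 345.4 | 0.8 265.0 345.2 | 1 268.8 344.9 | 1.1 270.8 344.8 | 1.2 272.9 344.7 | 1.3 275.0 344.6 | 1.4 277.1 344.4 |
```

```bash
python3 - <<'E'
from h import *
a=np.load('pics/last.npy')[130:330,330:480,::-1]; b=get_image('wrist')[180:480,:,::-1]
c,sn=np.cos(.0542),np.sin(.0542)
a=cv2.resize(a,None,fx=3,fy=3,interpolation=cv2.INTER_CUBIC)
print(telemetry.observe()['tool_pos'])
for z in (55,100,150,200,250):
    x,y=34,-236;w=[.4643+(c*x-sn*y)/1e3,.0109+(sn*x+c*y)/1e3,z/1e3];q=(np.array(proj('side',w))-[330,130])*3;cv2.circle(a,tuple(int(v) for v in q),3,(0,0,255),-1);cv2.putText(a,str(z),(int(q[0])+60,int(q[1])),0,.5,(0,255,255),1)
b=cv2.resize(b[:,140:500],None,fx=.97,fy=.97)
o=np.zeros((600,450+b.shape[1],3),np.uint8);o[:,:450]=a;o[:b.shape[0],450:]=b;cv2.imwrite('pics/c4.png',o);print(o.shape)
E
```

```text
[ 0.51115169 -0.22212903  0.05577793]
(600, 799, 3)
```

View pics/c4.png

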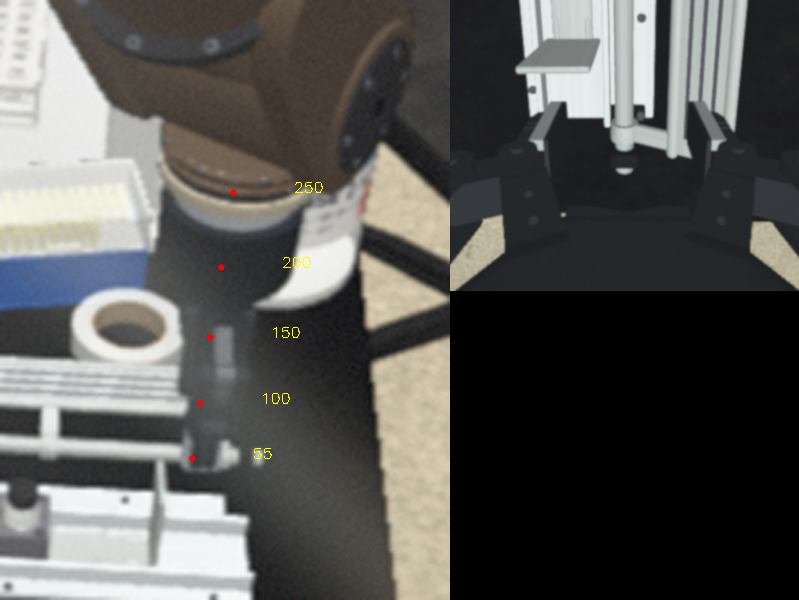

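The composite shows the fingertip at about row 470 of the side crop, i.e. z≈0.084, about 29 mm behind the reported TCP. The body is well above, at about z 0.14, so there is room to go on down.

Call:
send_rows --pt "0 0 0 0 0 0.006 65" --pt "0 0 0 0 0 0.006 65" --pt "0 0 0 0 0 0.006 65" --pt "0 0 0 0 0 0 65"

```text
clock: 7.35
tool_pos: [0.5113, -0.2221, 0.0366]
orientation: [[-0.055, 0.998, -0.001], [0.998, 0.055, 0.0], [0.0, -0.001, -1.0]]
ft_force: [1.8, -1.1, 3.4]
finger_gap: 0.0556
finger_force: 1.3
```

Call:
send_rows --pt "0 0 0 0 0 0.005 65" --pt "0 0 0 0 0 0.005 65" --pt "0 0 0 0 0 0 65"

```text
clock: 7.6
tool_pos: [0.5109, -0.222, 0.0268]
orientation: [[-0.055, 0.998, -0.001], [0.998, 0.055, 0.0], [0.001, -0.001, -1.0]]
ft_force: [0.5, 0.4, 2.7]
finger_gap: 0.0555
finger_force: 1.4
```

Call:
send_rows --pt "0 0 0 0 0 0.004 65" --pt "0 0 0 0 0 0.003 65" --pt "0 0 0 0 0 0 65"

```text
clock: 7.85
tool_pos: [0.5113, -0.2222, 0.0203]
orientation: [[-0.055, 0.998, -0.0], [0.998, 0.055, 0.0], [0.0, -0.0, -1.0]]
ft_force: [0.5, -0.1, 3.2]
finger_gap: 0.0557
finger_force: 1.4
```

```bash
python3 g.py
```

```text
7.9 [ 0.5114 -0.2222  0.0206] [ 0.05 -0.13  2.22] [ 0.09 -0.21  0.05]
bar_mid [272.  346.1] 0.58
push_face [309.3 289.1] 0.73
rack_nose [310.8 276.5] 0.74
0 255.9 346.0 | 0.2 257.1 345.8 | 0.4 259.1 345.6 | 0.6 261.7 345.4 | 0.8 265.0 345.2 | 1 268.8 344.9 | 1.1 270.8 344.8 | 1.2 272.9 344.7 | 1.3 275.0 344.6 | 1.4 277.1 344.4 |
```

```bash
python3 - <<'E'
from h import *
im=np.load('pics/last.npy'); g=im.mean(2)
print('now',[int(v) for v in g[240:300,325:335].mean(1)])
g=cv2.imread('pics/side3.png').mean(2)
print('shut',[int(v) for v in g[240:300,325:335].mean(1)])
c,sn=np.cos(.0542),np.sin(.0542)
for t in [0,1,1.1,1.2,1.3,1.4]:
    a=.66-t;o=[]
    for r,h in [(24,0),(56,2.5),(56,-2.5),(5,0)]:
        x,y,z=34+r*np.cos(a)-h*np.sin(a),-118,60+r*np.sin(a)+h*np.cos(a);w=[.4643+(c*x-sn*y)/1e3,.0109+(sn*x+c*y)/1e3,z/1e3];q=proj('side',w);o.append(round(q[1],1))
    print(t,o,round(q[0]))
E
```

```text
now [51, 51, 49, 50, 48, 51, 48, 49, 49, 49, 47, 48, 47, 47, 47, 47, 48, 47, 48, 48, 47, 48, 48, 47, 47, 47, 47, 45, 49, 103, 165, 148, 155, 214, 218, 212, 220, 219, 195, 159, 110, 65, 48, 48, 47, 49, 47, 47, 49, 53, 99, 166, 190, 175, 137, 117, 114, 118, 128, 136]
shut [53, 54, 54, 53, 50, 54, 117, 204, 215, 196, 196, 176, 163, 195, 193, 163, 187, 198, 165, 168, 195, 215, 218, 184, 121, 68, 50, 50, 50, 51, 50, 50, 49, 48, 95, 173, 210, 209, 190, 155, 107, 65, 49, 50, 50, 49, 50, 49, 51, 55, 99, 163, 188, 172, 135, 115, 112, 116, 125, 133]
0 [np.float64(263.7), np.float64(246.0), np.float64(246.5), np.float64(274.2)] 328
1 [np.float64(271.4), np.float64(263.2), np.float64(265.6), np.float64(275.8)] 328
1.1 [np.float64(272.7), np.float64(265.9), np.float64(268.5), np.float64(276.1)] 328
1.2 [np.float64(273.9), np.float64(268.8), np.float64(271.3), np.float64(276.3)] 328
1.3 [np.float64(275.2), np.float64(271.7), np.float64(274.3), np.float64(276.6)] 328
1.4 [np.float64(276.5), np.float64(274.6), np.float64(277.3), np.float64(276.9)] 328
```

The strip's outer edge is at row 269, so the gate is at about 1.2 rad. I'll go 1 mm deeper, then push.

Call:
send_rows --pt "0 0 0 0 0 0.001 65" --pt "0 0 0 0.003 0 0 65" --pt "0 0 0 0.004 0 0 65" --pt "0 0 0 0.004 0 0 65" --pt "0 0 0 0.004 0 0 65" --pt "0 0 0 0.005 0 0 65" --pt "0 0 0 0.006 0 0 65" --pt "0 0 0 0.006 0 0 65" --pt "0 0 0 0 0 0 65"

```text
clock: 8.8
tool_pos: [0.5095, -0.189, 0.0199]
orientation: [[-0.056, 0.998, -0.0], [0.998, 0.056, 0.0], [0.0, -0.0, -1.0]]
ft_force: [1.9, 0.5, 1.5]
finger_gap: 0.0555
finger_force: 1.5
```

```bash
cat > e.py <<'E'
from h import *
im=get_image('side').astype(np.uint8);np.save('pics/last.npy',im); g=im.mean(2)
s=telemetry.observe();p=np.array(s['tool_pos'])
c,sn=np.cos(.0542),np.sin(.0542);d=p[:2]-[.4643,.0109]
print(s['clock'],p.round(4),'lane',(d@[c,sn]*1e3).round(1),(d@[-sn,c]*1e3).round(1),np.round(s['ft_force'],2))
print('edge',240+int(np.argmax(g[240:300,325:335].mean(1)>90)))
for t in ['push_face','rack_nose']:
    for q in nets.landmark_of('side',t)[:1]:
        w=onz('side',*q['at'],.051 if t=='push_face' else .006)[:2]-[.4643,.0109]; print(t,round(q['conf'],2),'lane',(w@[c,sn]*1e3).round(1),(w@[-sn,c]*1e3).round(1))
E
python3 e.py
```

```text
8.85 [ 0.5094 -0.1892  0.0198] lane 34.2 -202.2 [2.13 2.36 2.09]
edge 269
push_face 0.73 lane 6.1 -187.0
rack_nose 0.83 lane -4.0 -7.8
```

Call:
send_rows --pt "0 0 0 0.004 0 0 65" --pt "0 0 0 0.006 0 0 65" --pt "0 0 0 0.006 0 0 65" --pt "0 0 0 0.006 0 0 65" --pt "0 0 0 0.006 0 0 65" --pt "0 0 0 0.006 0 0 65" --pt "0 0 0 0.006 0 0 65" --pt "0 0 0 0.006 0 0 65" --pt "0 0 0 0.006 0 0 65" --pt "0 0 0 0.006 0 0 65"

```text
clock: 9.78
tool_pos: [0.5064, -0.1317, 0.0198]
orientation: [[-0.055, 0.998, -0.0], [0.998, 0.055, -0.0], [-0.0, -0.0, -1.0]]
ft_force: [1.8, -4.2, 1.2]
finger_gap: 0.0555
finger_force: 2.4
```

```bash
python3 e.py
```

```text
9.8333 [ 0.5061 -0.1308  0.0198] lane 34.1 -143.7 [ 1.89 -0.66  1.48]
edge 269
push_face 0.61 lane 0.8 -130.7
rack_nose 0.69 lane -4.0 50.8
```

Call:
send_rows --pt "0 0 0 0.005 0 0 65" --pt "0 0 0 0.006 0 0 65" --pt "0 0 0 0.006 0 0 65" --pt "0 0 0 0.006 0 0 65" --pt "0 0 0 0.006 0 0 65" --pt "0 0 0 0.006 0 0 65" --pt "0 0 0 0.006 0 0 65" --pt "0 0 0 0.006 0 0 65" --pt "0 0 0 0.006 0 0 65" --pt "0 0 0 0.005 0 0 65" --pt "0 0 0 0.004 0 0 65" --pt "0 0 0 0.002 0 0 65" --pt "0 0 0 0 0 0 65"

```text
clock: 11.02
tool_pos: [0.5027, -0.0678, 0.0198]
orientation: [[-0.055, 0.998, -0.0], [0.998, 0.055, 0.0], [0.0, -0.0, -1.0]]
ft_force: [2.5, 0.4, 1.6]
finger_gap: 0.0553
finger_force: 1.4
```

```bash
python3 e.py
```

```text
11.0667 [ 0.5027 -0.0679  0.0197] lane 34.1 -80.8 [1.46 2.83 2.79]
edge 269
push_face 0.76 lane 4.4 -63.1
rack_nose 0.71 lane 181.8 -201.2
```

Call:
send_rows --pt "0 0 0 0.002 0 0 65" --pt "0 0 0 0.002 0 0 65" --pt "0 0 0 0.002 0 0 65" --pt "0 0 0 0.002 0 0 65" --pt "0 0 0 0.002 0 0 65" --pt "0 0 0 0.001 0 0 65"

```text
clock: 11.67
tool_pos: [0.5023, -0.0572, 0.0198]
orientation: [[-0.055, 0.998, 0.0], [0.998, 0.055, -0.0], [-0.0, 0.0, -1.0]]
ft_force: [1.8, -3.7, 0.8]
finger_gap: 0.0553
finger_force: 2.4
```

Call:
send_rows --pt "0 0 0 0.001 0 0 65" --pt "0 0 0 0.001 0 0 65"

```text
clock: 11.83
tool_pos: [0.5022, -0.0554, 0.0198]
orientation: [[-0.055, 0.998, -0.0], [0.998, 0.055, -0.0], [-0.0, -0.0, -1.0]]
ft_force: [2.3, -3.7, 1.2]
finger_gap: 0.0555
finger_force: 2.4
```

Call:
send_rows --pt "0 0 0 0.001 0 0 65" --pt "0 0 0 0 0 0 65"

```text
clock: 12.0
tool_pos: [0.5021, -0.0543, 0.0198]
orientation: [[-0.055, 0.998, 0.0], [0.998, 0.055, -0.0], [-0.0, 0.0, -1.0]]
ft_force: [0.7, -1.7, 2.3]
finger_gap: 0.0553
finger_force: 1.7
```

Call:
send_rows --pt "0 0 0 0.001 0 0 65" --pt "0 0 0 0 0 0 65"

```text
clock: 12.17
tool_pos: [0.5021, -0.0534, 0.0198]
orientation: [[-0.055, 0.998, 0.0], [0.998, 0.055, -0.0], [-0.0, 0.0, -1.0]]
ft_force: [2.0, -3.2, 0.7]
finger_gap: 0.0554
finger_force: 1.8
```

```bash
python3 e.py
```

```text
12.2167 [ 0.5021 -0.0533  0.0198] lane 34.2 -66.2 [ 1.75 -2.11  1.76]
edge 269
push_face 0.66 lane -41.9 11.0
```

Call:
send_rows --pt "0 0 0 0.001 0 0 65" --pt "0 0 0 0.001 0 0 65"

```text
clock: 12.48
tool_pos: [0.502, -0.0516, 0.0198]
orientation: [[-0.055, 0.998, 0.0], [0.998, 0.055, -0.0], [-0.0, 0.0, -1.0]]
ft_force: [1.0, -11.6, 3.0]
finger_gap: 0.0559
finger_force: 6.4
```

Call:
send_rows --pt "0 0 0 0.001 0 0 65" --pt "0 0 0 0 0 0 65"

```text
clock: 12.65
tool_pos: [0.5024, -0.0514, 0.0201]
orientation: [[-0.056, 0.998, 0.001], [0.998, 0.056, -0.002], [-0.002, 0.001, -1.0]]
ft_force: [1.4, -14.5, 3.6]
finger_gap: 0.0554
finger_force: 8.5
```

Call:
send_rows --pt "0 0 0 0.001 0 0 65" --pt "0 0 0 0 0 0 65"

```text
clock: 12.82
tool_pos: [0.5028, -0.0513, 0.0203]
orientation: [[-0.057, 0.998, 0.002], [0.998, 0.057, -0.003], [-0.003, 0.002, -1.0]]
ft_force: [0.9, -22.3, 6.1]
finger_gap: 0.0556
finger_force: 12.7
```

The rack is home: force jumped to 22 N and motion stopped at the expected spot. I'll back off, then let the strip up slowly.

Call:
send_rows --pt "0 0 0 -0.001 0 0 65" --pt "0 0 0 -0.001 0 0 65" --pt "0 0 0 -0.002 0 0 65" --pt "0 0 0 -0.003 0 0 65" --pt "0 0 0 -0.003 0 0 65" --pt "0 0 0 0 0 0 65"

```text
clock: 13.32
tool_pos: [0.5022, -0.0596, 0.0197]
orientation: [[-0.055, 0.998, -0.001], [0.998, 0.055, 0.0], [0.0, -0.001, -1.0]]
ft_force: [2.0, 1.3, 3.4]
finger_gap: 0.0556
finger_force: 1.4
```

```bash
python3 e.py
```

```text
13.3667 [ 0.5022 -0.0596  0.0197] lane 34.0 -72.4 [0.79 0.55 2.77]
edge 269
push_face 0.68 lane 0.9 -56.3
```

Call:
send_rows --pt "0 0 0 0 0 -0.003 65" --pt "0 0 0 0 0 -0.004 65" --pt "0 0 0 0 0 -0.004 65" --pt "0 0 0 0 0 -0.004 65" --pt "0 0 0 0 0 -0.004 65" --pt "0 0 0 0 0 -0.004 65" --pt "0 0 0 0 0 -0.004 65" --pt "0 0 0 0 0 -0.004 65" --pt "0 0 0 0 0 -0.004 65" --pt "0 0 0 0 0 -0.004 65" --pt "0 0 0 0 0 -0.004 65" --pt "0 0 0 0 0 -0.004 65" --pt "0 0 0 0 0 -0.004 65" --pt "0 0 0 0 0 -0.01 65" --pt "0 0 0 0 0 -0.02 65" --pt "0 0 0 0 0 -0.02 65" --pt "0 0 0 0 0 -0.02 65" --pt "0 0 0 0 0 -0.02 65" --pt "0 0 0 0 0 -0.02 65" --pt "0 0 0 0 0 0 65"

```text
clock: 15.13
tool_pos: [0.5038, -0.0597, 0.1848]
orientation: [[-0.055, 0.998, 0.006], [0.998, 0.055, -0.002], [-0.002, 0.006, -1.0]]
ft_force: [0.8, -0.4, 0.4]
finger_gap: 0.0555
finger_force: 0.0
```

```bash
python3 e.py; python3 g.py | head -4
```

```text
15.1833 [ 0.5032 -0.0595  0.183 ] lane 35.0 -72.4 [0.12 0.34 0.16]
edge 246
push_face 0.67 lane 4.1 -52.5
rack_nose 0.49 lane -7.6 -2.5
15.3333 [ 0.5021 -0.0593  0.1804] [ 0.29 -0.12  0.27] [0.   0.03 0.  ]
bar_mid [256.6 345.2] 0.87
push_face [289.8 288.6] 0.93
0 255.9 346.0 | 0.2 257.1 345.8 | 0.4 259.1 345.6 | 0.6 261.7 345.4 | 0.8 265.0 345.2 | 1 268.8 344.9 | 1.1 270.8 344.8 | 1.2 272.9 344.7 | 1.3 275.0 344.6 | 1.4 277.1 344.4 |
```

Strip edge is back at row 246, so the gate is shut, the push plate is at about -53 mm (home), and the arm is clear. Handing in.

```bash
python3 -c "
from bench import ctrl; print(ctrl.close_job())"
```

```text
the job is handed in; nothing more can be done
None
```

The job is handed in, with no verdict shown: by the last readings the rack is home against the end stop, the gate is shut behind the vials and the arm is clear; I did not look at the vials again after the push.

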